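# Lock the portafilter into the espresso machine

## Robot

A 6-joint arm with a two-finger parallel gripper is mounted at the origin on the work surface. World frame = base frame: x ahead of the robot, y to its left, z up, the work surface at z = 0. Lengths are in mm, angles in rad, forces in N, time in s.
With the tool pointing down it reaches from about 325 to 850 mm from the base axis. Payload 15.5 kg.
Tool frame: the origin (TCP) lies midway between the tips of the shut fingers; the grasp point (between the pads) lies 19 mm behind it; y points along the fingers, z is the direction in which the jaws open and shut, and the axes are right-handed (so a half turn about y gives the same grasp; the last joint's range is limited). The gripper opens to 91 mm and grips with 3 to 60 N. Pads are 32 mm wide; open, the fingers measure 118 mm over their backs; the gripper's body (76 mm by 178 mm) begins 60 mm behind the grasp point.
Start: joints at [-1.224, 0.494, 1.345, -0, 1.302, -0.096], TCP at [267.796, -564.723, 213.915] pointing down, gripper open.
Joint ranges: [-2.91, 2.91], [-0.82, 2.16], [0.22, 2.67], [-1.22, 4.37], [0.12, 2.79], [-3.08, 3.08]. Speed limits (rad/s): [1.89, 1.89, 2.57, 3.01, 3.01, 3.01].

## Interface

Orientations are given as [roll, pitch, yaw] about the fixed x, y, z axes, in that order (R = Rz(yaw) Ry(pitch) Rx(roll)).
In Python, from workcell import env gives the robot as it stands.
- The arm moves only by the shell command python3 -m crank 'ROWS' [OPENING]. ROWS is JSON, a list of rows, each an object of numbers: "tx", "ty", "tz": the shift along the tool's x, y, z in mm; "twist": the turn about the tool's y in degrees. In form: [{"tx": .., "ty": .., "tz": .., "twist": ..}, ...]. A call has 1 to 10 rows; each row shifts and turns the pose as measured when the row begins, along the tool's axes as they then stand; what a row does not reach is not made up. A row lasts 1/8 s, in which the tool goes at most 62.5 mm and 10.7 degrees, less where a joint would pass 70% of its speed; a pose out of reach is approached as far as the arm can. A call is refused whole if a number of a shift passes 62.5 or a number of a turn 10.7, either way. A call with a gripper value outside its range is refused whole. OPENING is the opening in per cent of the stroke, from 0 (shut) to 100 (fully open), set as the call begins (- or left out, the last holds). The fingers move at their own pace and stop on an object; the grip force is fixed at half the most. Time passes only in rows, so rows that do not move let the fingers close. It gives the time, the measured TCP pose, the force and the opening at its end, in the units of the state.
- env.state(): the state, without advancing time (a new reading comes with each control period).
- env.get_image(name): name is "side" or "top"; returns a dict with "frame" (400x640x3 uint8, red, green, blue), "z_map" (400x640 float32, mm along the optical axis (not along the pixel's ray), 0 where there is no reading), "mtx" (3x3 intrinsics, pixels), "distortion" ([k1, k2, p1, p2, k3] as OpenCV has them; the pictures are not rectified), "position" and "attitude" of the camera in the world. Camera axes: x right, y down, z forward; pixel columns grow to the right and rows downward; lengths in mm; the calibration is good to about 2 mm. A picture is of the moment at which its call begins.
- env.sign_off(): hands the job in, once; it reports no verdict.
The state is a dict: "clock": time; "joints": joint angles; "dq": joint speeds; "effort": joint torques, N m; "ee_pos": TCP position; "orientation": TCP orientation; "wrist_force": force on the tool from outside, world axes, zero at the start; "ft_torque": the same for the moment, N m; "gripper_width": finger opening in mm.
Only numpy, scipy, OpenCV 4.12 (cv2) and the standard library are available. Lean on these libraries where they do the work, as an engineer would, in place of code of your own. Each camera call takes 0.05 s, during which the arm holds its last target.

## Task

Fit the portafilter into the espresso machine: bring it up into the group from below with its handle swung 50 degrees to the left (as seen by someone facing the machine's front), then swing the handle to the right until it points straight out of the front, and leave it hanging there locked. Leave the coffee scoop where it is.

Things in the scene. Friction and masses are not known exactly. Their poses are not given: they have to be found in the camera images.
- portafilter: (mm) Light alloy cup 60 wide, 60 high, 250 g; origin: centre of its underside, z up. Black bar handle along its -x: 22 wide (y), 24 high, 70-176 from the axis, centre 28 above the underside. Grip from above across its width ~120 from the axis, firmly (80 N). Above 46 the cup is 54 wide, tapered. Two ears at rim, over the handle (-x) and opposite (+x), 14 wide, out to 43 from axis, 46-54 above underside.
- machine: (mm) Espresso machine 420 deep, 210 wide, 320 high, fixed, left of the middle, its front turned to the robot's right (world -y, +-15 deg). Origin: on the counter straight below the group's axis; front looks along its -x, z up. The group is the steel bell 110 wide, 168-215 above the counter, on an arm ahead of the column. Column front 80 behind the axis; drip tray top 41 high; foot reaches 95 ahead of the axis.
- group_mouth (a point): (mm) Centre of group mouth, axes as machine. Hole 64 wide in ledges 8 thick; gaps pass the ears when portafilter yaw = machine yaw - 50 deg (+-10). Ceiling 29 above the mouth. Bring the underside in 93 below the mouth (clears bell and tray), raise to 35 below (rim hits at 31), turn 50 deg counter-clockwise from above about this axis till yaws agree (stop 5 deg on). Let go, it hangs 38 below. Side play 5.
- scoop: (mm) Bystander: plain steel coffee scoop, bowl 44 wide and 30 high, thin flat handle 12 wide reaching 125 out along its own -x, no ears. Origin: centre of the bowl's underside.
Not all that is in view belongs to the job. What is shaped like the portafilter but blue or purple is not meant.

How it is judged (in metres and radians):
At the end, for the whole second after the job is handed in: The portafilter hangs locked in the group, released and at rest: within 12 mm of the group's axis, its underside 122 to 145 mm above the counter (ears above the ledges), its handle within 14 degrees of straight out of the machine's front, tilted less than 8 degrees (horizontal distance between portafilter and machine below 0.012 m and z of portafilter in the frame of machine between 0.122 and 0.145 m and angle between the x axis of portafilter and the x axis of machine, either way round below 0.25 rad and angle between portafilter's own z axis and vertical below 0.15 rad and linear speed of portafilter below 0.02 m/s and angular speed of portafilter below 0.2 rad/s); the robot touches nothing.
It fails at once if the scoop is shifted by more than 40 mm (distance of scoop from where it was at the start of the episode above 0.04 m).
It also fails if it takes over 51 s, if anything falls off the work surface, if the arm or the gripper's body presses on something with over 40 N, if the wrist force passes 120 N, or if a joint passes its speed limit or range.

## Working session

There is one attempt and no reset: what is moved stays moved. The work goes in short steps, Python scripts to look and compute and a shell command to move; the robot and the scene stay as the last step left them, time stands still between calls to the robot, and variables do not carry over. Pictures are saved under pics/ and viewed, and the job is handed in when it is done.

```bash
mkdir -p pics; ls
python3 - <<'E'
from workcell import env
import cv2,numpy as np
print(env.state())
for n in ("side","top"):
    d=env.get_image(n)
    cv2.imwrite(f"pics/{n}0.png",d["frame"][:,:,::-1])
    np.savez(f"{n}0.npz",**d)
    print(n,d["mtx"],d["distortion"],d["position"],d["attitude"])
E
```

```text
pics
{'clock': 0.0, 'joints': array([-1.22348701e+00,  4.94184465e-01,  1.34611696e+00,  4.15392029e-05,
        1.30251074e+00, -9.55253153e-02]), 'dq': array([ 9.55797689e-04, -4.14198926e-04,  1.13344004e-03, -1.83542299e-03,
        1.15688240e-05,  3.57377442e-04]), 'effort': array([ 1.29320870e-03, -8.78832579e+01, -3.81844282e+01,  7.07025337e-02,
        5.33301767e-02, -1.66968603e-04]), 'ee_pos': array([ 267.68703346, -564.35758743,  213.3422763 ]), 'orientation': array([-1.57200646e+00,  1.56174269e-04, -2.69876915e+00]), 'wrist_force': array([ 0.48715024, -0.26002856,  0.44707345]), 'ft_torque': array([ 0.02292314, -0.00578943, -0.00218628]), 'gripper_width': 91.24165813312352}
side [[384.79031702   0.         314.59417528]
 [  0.         384.79031702 201.04576125]
 [  0.           0.           1.        ]] [-0.04777604  0.          0.          0.          0.        ] [ 292.38515815 -504.07901621  582.24642714] [-2.24093907e+00 -8.22796607e-04 -2.71779902e-01]
top [[506.9443107    0.         313.58990264]
 [  0.         506.9443107  194.70049598]
 [  0.           0.           1.        ]] [-0.16066266  0.          0.          0.          0.        ] [ 3.46008000e+02 -7.39464691e-01  1.29266231e+03] [-3.05437938e+00 -2.58614164e-03 -1.56645029e+00]
```

View pics/side0.png

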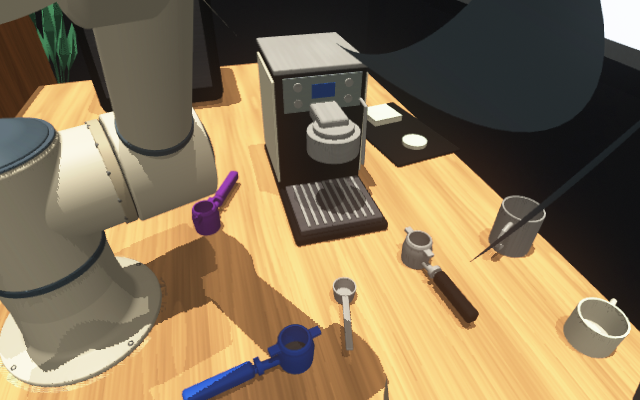

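View pics/top0.png

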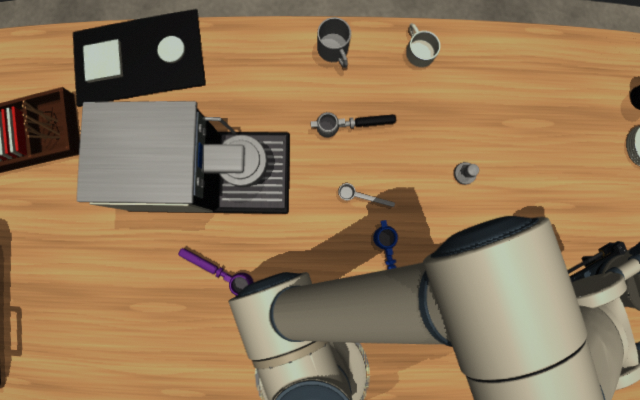

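Side view: machine with its bell at (333,145), the portafilter (alloy cup, black handle) at (417,248)-(470,310), the scoop at (345,290), and blue and purple decoys. Top view: bell at (245,160), portafilter cup at (327,123) with its handle to (396,120), scoop at (346,191). Next I'll measure them.

```bash
cat > h.py <<'E'
import numpy as np,cv2
from scipy.spatial.transform import Rotation as R
def rays(d,uv):
    n=cv2.undistortPoints(np.float64(uv).reshape(-1,1,2),d["mtx"],d["distortion"]).reshape(-1,2)
    return np.c_[n,np.ones(len(n))], R.from_euler('xyz',d["attitude"]).as_matrix()
def onz(d,uv,z):
    n,M=rays(d,uv); w=n@M.T
    z=np.broadcast_to(z,len(w)); t=(z-d["position"][2])/w[:,2]
    return d["position"]+w*t[:,None]
def cloud(d):
    h,w=d["z_map"].shape
    v,u=np.mgrid[:h,:w]
    n,M=rays(d,np.c_[u.ravel(),v.ravel()])
    P=(n*d["z_map"].reshape(-1,1))@M.T+d["position"]
    P[d["z_map"].ravel()<=0]=np.nan
    return P.reshape(h,w,3)
def load(n): 
    z=np.load(n); return {k:z[k] for k in z}
E
python3 - <<'E'
from h import *
np.set_printoptions(precision=1,suppress=True)
for n,pts in (("top",[(327,123),(396,120),(360,122),(346,191),(245,160),(140,150),(270,170),(300,180),(420,300)]),("side",[(333,150),(417,240),(460,295),(345,285),(280,330),(333,200),(310,50)])):
    d=load(n+"0.npz"); C=cloud(d)
    for u,v in pts: print(n,u,v,C[v,u])
d=load("top0.npz");C=cloud(d);f=d["frame"].astype(int)
# portafilter region
sub=np.zeros(C.shape[:2],bool);sub[100:145,300:410]=1
m=sub&(C[...,2]>12)
dark=m&(f.max(2)<70)
light=m&~dark
for nm,k in(("dark",dark),("light",light)):
    p=C[k];print(nm,k.sum(),np.nanmin(p,0),np.nanmax(p,0),np.nanmedian(p,0))
    pix=np.argwhere(k)[:,::-1];print(pix.min(0),pix.max(0))
# handle axis
k=dark.copy();k[:,:355]=0
uv=np.argwhere(k)[:,::-1]; P=onz(d,uv,40)
r=cv2.minAreaRect(P[:,:2].astype(np.float32));print("handle",r,cv2.fitLine(P[:,:2].astype(np.float32),cv2.DIST_HUBER,0,.01,.01).ravel())
# bell
m=np.zeros_like(sub);m[120:200,205:290]=1
for lo,hi in((150,225),(205,225),(160,200)):
    q=C[m&(C[...,2]>lo)&(C[...,2]<hi)];print("bell",lo,hi,len(q),q.min(0),q.max(0))
# machine top
m=C[...,2]>290; m[:,230:]=0;m[:90]=0;m[225:]=0
q=C[m];print("top",len(q),np.median(q,0),cv2.minAreaRect(q[:,:2].astype(np.float32)))
E
```

```text
top 327 123 [643.9 -37.3  10.9]
top 396 120 [ 657.7 -219.3   -6.5]
top 360 122 [ 640.5 -119.9   39.4]
top 346 191 [469.  -86.7  -1. ]
top 245 160 [513.  143.5 225.5]
top 140 150 [518.9 342.4 317.2]
top 270 170 [517.1 105.6  38.8]
top 300 180 [496.8  31.5  -0.4]
top 420 300 [ 279.8 -118.2  741.8]
side 333 150 [499.2 104.6 199.2]
side 417 240 [649.3 -12.1  28.4]
side 460 295 [ 650.5 -167.8   40. ]
side 345 285 [473.1 -70.1  11.5]
side 280 330 [ 337.  -124.    -0.6]
side 333 200 [518.7 149.8  38. ]
side 310 50 [518.3 343.9 317. ]
dark 517 [ 606.3 -209.4   12. ] [661.1  -8.9  57.4] [ 643.9 -137.5   38.6]
[316 114] [395 136]
light 335 [ 610.3 -205.    12. ] [664.    6.3  65.6] [636.9 -50.9  53.5]
[310 113] [393 133]
handle ((644.647216796875, -158.30433654785156), (24.137351989746094, 103.76119232177734), 6.422257900238037) [   0.1   -1.   645.  -158.3]
bell 150 225 1187 [432.  100.4 150.3] [611.4 237.5 225. ]
bell 205 225 805 [460.9 101.6 205.1] [601.9 235.7 225. ]
bell 160 200 295 [432.  100.4 160.1] [611.2 237.5 200. ]
top 11987 [514.1 345.5 318.3] ((516.625244140625, 350.98077392578125), (246.0650634765625, 209.2655487060547), 89.4660873413086)
```

Run:
```python
import cv2
a=cv2.imread("pics/top0.png")[90:225,70:420]
cv2.imwrite("pics/top0z.png",cv2.resize(a,None,fx=2.2,fy=2.2,interpolation=cv2.INTER_CUBIC))
a=cv2.imread("pics/side0.png")[20:330,230:490]
cv2.imwrite("pics/side0z.png",cv2.resize(a,None,fx=1.9,fy=1.9,interpolation=cv2.INTER_CUBIC))
```

```text
(no output)
```

View pics/top0z.png

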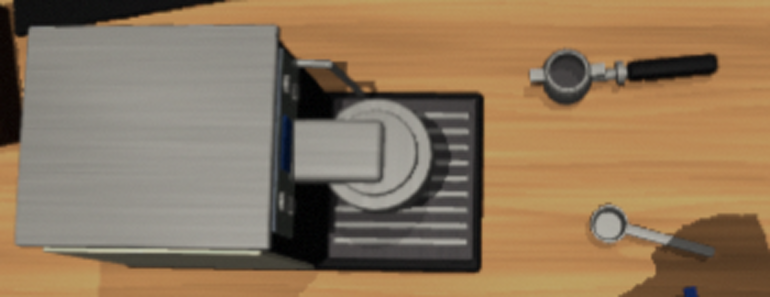

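View pics/side0z.png

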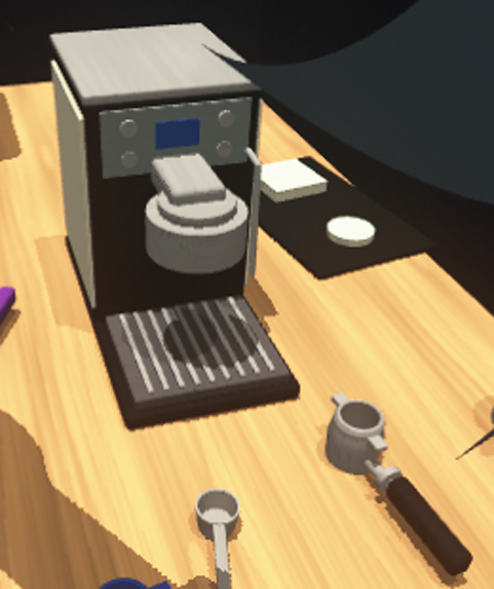

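Run:
```python
from h import *
from scipy.optimize import least_squares
np.set_printoptions(precision=1,suppress=True)
t=load("top0.npz");s=load("side0.npz");Ct=cloud(t);Cs=cloud(s)
# side bell cylinder
m=np.zeros(Cs.shape[:2],bool);m[110:165,300:365]=1
k=m&(Cs[...,2]>170)&(Cs[...,2]<190)&(Cs[...,1]<190)
p=Cs[k][:,:2];print(len(p),p.min(0),p.max(0))
f=lambda q,p,r:np.hypot(p[:,0]-q[0],p[:,1]-q[1])-r
for r in(55,):
    o=least_squares(f,[515,150],args=(p,r),loss='soft_l1');print("side bell fixed r",o.x,np.abs(o.fun).mean())
o=least_squares(lambda q:f(q,p,q[2]),[515,150,55],loss='soft_l1');print("free",o.x)
# bottom rim of bell from side: lowest z
# top bell: upper ring cloud 210-219
m=np.zeros(Ct.shape[:2],bool);m[120:200,205:290]=1
for lo,hi in((195,219),(205,219),(219,240)):
    k=m&(Ct[...,2]>lo)&(Ct[...,2]<hi);p=Ct[k]
    print(lo,hi,k.sum(),p.min(0),p.max(0),np.median(p,0))
# bell outline rays: light blob
g=cv2.cvtColor(t["frame"],cv2.COLOR_RGB2GRAY)
k=(m&(Ct[...,2]>160)).astype(np.uint8)
c=max(cv2.findContours(k,0,1)[0],key=cv2.contourArea).reshape(-1,2)
c=c[c[:,0]>=246]
P=onz(t,c,212)[:,:2];o=least_squares(lambda q:f(q,P,q[2]),[515,140,55],loss='soft_l1');print("top outline",o.x,len(P)); o=least_squares(f,[515,140],args=(P,55),loss='soft_l1');print(o.x)
# machine yaw from top plate
k=(Ct[...,2]>305)&(Ct[...,2]<330);k[:,225:]=0;k[:90]=0;k[225:]=0
k=k.astype(np.uint8);c=max(cv2.findContours(k,0,1)[0],key=cv2.contourArea).reshape(-1,2)
P=onz(t,c,320)[:,:2]; hi=P[(P[:,0]>P[:,0].max()-12)];lo=P[P[:,0]<P[:,0].min()+12]; fr=P[P[:,1]<P[:,1].min()+10]
for q in(hi,lo,fr):
    l=cv2.fitLine(q.astype(np.float32),cv2.DIST_HUBER,0,.01,.01).ravel();print("edge",np.degrees(np.arctan2(l[1],l[0])),l[2:],len(q))
# foot
k=(Ct[...,2]>25)&(Ct[...,2]<60);k[:,:215]=0;k[:,300:]=0;k[:125]=0;k[220:]=0
k=k.astype(np.uint8);c=max(cv2.findContours(k,0,1)[0],key=cv2.contourArea).reshape(-1,2)
P=onz(t,c,38)[:,:2]; print("foot",P.min(0),P.max(0)); 
fr=P[(P[:,1]<P[:,1].min()+8)];hi=P[P[:,0]>P[:,0].max()-8];lo=P[P[:,0]<P[:,0].min()+8]
for q in(fr,hi,lo):
    l=cv2.fitLine(q.astype(np.float32),cv2.DIST_HUBER,0,.01,.01).ravel();print("edge",np.degrees(np.arctan2(l[1],l[0])),l[2:],len(q),q.min(0),q.max(0))
# column front + portafilter cup cloud from both
for n,C,bb in(("top",Ct,(100,145,300,350)),("side",Cs,(225,270,398,440))):
    m=np.zeros(C.shape[:2],bool);m[bb[0]:bb[1],bb[2]:bb[3]]=1
    k=m&(C[...,2]>50)&(C[...,2]<70);p=C[k];print(n,"rim",len(p),p.min(0),p.max(0),np.median(p,0))
    k=m&(C[...,2]>15)&(C[...,2]<45);p=C[k][:,:2]
    print("body",len(p),p.min(0),p.max(0))
    if n=="side":
        o=least_squares(f,[640,-30],args=(p,30),loss='soft_l1');print("cup",o.x)
        o=least_squares(lambda q:f(q,p,q[2]),[640,-30,30],loss='soft_l1');print("cup",o.x)
```

```text
454 [459.9  99.6] [564.7 170.7]
side bell fixed r [515.4 156.5] 0.6567474586624116
free [515.4 156.4  54.9]
195 219 732 [460.  100.6 195.1] [603.9 236.  218.7] [503.6 137.3 214.3]
205 219 659 [460.9 101.6 205.1] [601.  235.7 218.7] [503.9 135.5 214.6]
219 240 941 [462. 108. 219.] [601.9 232.7 240. ] [512.8 147.6 228.2]
top outline [512.2 154.5  56.4] 64
[512.2 152.8]
edge 89.60059 [617.5 322.1] 122
edge 89.39486 [415.6 386.7] 125
edge -0.7433681 [514.  231.8] 107
foot [418.8  62.6] [608.7 242.1]
edge 0.27976003 [519.7  68. ] 82 [424.8  62.6] [606.2  70.2]
edge -89.98661 [606.1 159.6] 92 [601.  64.] [608.7 228.7]
edge -89.77512 [424.1 152.3] 80 [418.8  69.8] [426.4 242.1]
top rim 208 [610.3 -78.8  50.3] [659.1   3.8  65.6] [633.6 -33.5  56.5]
body 151 [606.3 -93. ] [661.1   6.3]
side rim 362 [608.9 -78.3  50. ] [660.7   9.   61.6] [633.9 -44.7  55.2]
body 542 [ 606.2 -102.4] [663.   -7.3]
cup [638.4 -39.4]
cup [636.1 -37.7  27.8]
```

Run:
```python
from h import *
from scipy.optimize import least_squares
np.set_printoptions(precision=1,suppress=True)
t=load("top0.npz");s=load("side0.npz");Ct=cloud(t);Cs=cloud(s)
f=lambda q,p,r:np.hypot(p[:,0]-q[0],p[:,1]-q[1])-r
for n,d,C,bb,hb in(("top",t,Ct,(100,145,300,350),(105,140,353,410)),("side",s,Cs,(225,270,398,440),(255,330,420,485))):
    m=np.zeros(C.shape[:2],bool);m[bb[0]:bb[1],bb[2]:bb[3]]=1
    if n=="side":
        k=m&(C[...,2]>8)&(C[...,2]<42)&(C[...,1]>-66);p=C[k][:,:2]
        o=least_squares(f,[638,-38],args=(p,30),loss='soft_l1',f_scale=1);print("cup",o.x,np.median(abs(o.fun)),len(p))
    k=m&(C[...,2]>56)&(C[...,2]<66);p=C[k][:,:2];o=least_squares(lambda q:f(q,p,q[2]),[638,-38,25],loss='soft_l1');print(n,"rim",o.x,len(p))
    m[:]=0;m[hb[0]:hb[1],hb[2]:hb[3]]=1
    k=m&(C[...,2]>35)&(C[...,2]<46)&(C[...,1]<-106);p=C[k]
    l=cv2.fitLine(p[:,:2].astype(np.float32),cv2.DIST_HUBER,0,.01,.01).ravel()
    print(n,"handle top",len(p),np.median(p,0),p.min(0),p.max(0),"line",l,"yaw",np.degrees(np.arctan2(-l[1],-l[0]))%180,cv2.minAreaRect(p[:,:2].astype(np.float32)))
```

```text
top rim [635.1 -37.   23.1] 122
top handle top 315 [ 646.1 -157.9   39.3] [ 632.1 -209.4   35.1] [ 660.4 -107.3   45.3] line [   0.1   -1.   646.1 -158.6] yaw 95.71579 ((646.5176391601562, -158.7793426513672), (22.2817440032959, 103.04664611816406), 6.547635555267334)
cup [637.2 -35.5] 1.4755101630037863 441
side rim [635.8 -36.2  23.2] 160
side handle top 559 [ 646.6 -163.    38.6] [ 633.2 -210.5   35. ] [ 662.6 -107.5   42. ] line [   0.1   -1.   646.2 -162.6] yaw 96.50426 ((647.7425537109375, -158.77969360351562), (22.500289916992188, 103.95069122314453), 5.680781364440918)
```

Measured: group axis about (515,156) and machine yaw about 89.6°. The portafilter axis is about (636,-36.5) with yaw about 95.5°, and its handle centre at (646.8,-158.8) lies 123 from the axis, as specified. First I turn the wrist so the tool x axis lines up with the handle.

```bash
python3 -m crank '[{"twist":-10},{"twist":-10},{"twist":-10},{"twist":-10},{"twist":-10},{"twist":-10},{"twist":-10},{}]' 100
cat > goal.py <<'E'
import sys; from h import *; from workcell import env
np.set_printoptions(precision=2,suppress=True)
s=env.state(); M=R.from_euler('xyz',s["orientation"]).as_matrix()
x,y,z,yaw=map(float,sys.argv[1:5])
d=np.array([x,y,z])-s["ee_pos"]
cy=np.degrees(s["orientation"][2])
print("t",s["clock"],"pos",s["ee_pos"],"rpy deg",np.degrees(s["orientation"]),"F",s["wrist_force"],"w",s["gripper_width"],"q",s["joints"])
print("tool shift",M.T@d,"twist",-((yaw-cy+180)%360-180))
E
python3 goal.py 646.9 -150 130 -84.5
```

```text
t 0.1 pos [ 267.66 -564.42  213.4 ] rpy deg [ -90.06    0.01 -154.63] F [-0.27  0.17  0.48] w 91.27881664553924 q [-1.22  0.49  1.35 -0.    1.3  -0.1 ]
tool shift [-520.22   83.69 -211.87] twist -70.12992122990516$[0]: bad value
```

```bash
python3 -m crank '[{"tx":0,"ty":0,"tz":0,"twist":-10},{"tx":0,"ty":0,"tz":0,"twist":-10},{"tx":0,"ty":0,"tz":0,"twist":-10},{"tx":0,"ty":0,"tz":0,"twist":-10},{"tx":0,"ty":0,"tz":0,"twist":-10},{"tx":0,"ty":0,"tz":0,"twist":-10},{"tx":0,"ty":0,"tz":0,"twist":-10},{"tx":0,"ty":0,"tz":0,"twist":0}]' 100
python3 goal.py 646.9 -150 130 -84.5
```

```text
clock: 1.1
ee_pos: [267.0, -562.6, 210.5]
orientation: [-1.572, 0.007, -1.44]
wrist_force: [0.4, 0.3, -0.1]
gripper_width: 91.0
t 1.1 pos [ 267.05 -562.61  210.54] rpy deg [-90.09   0.4  -82.48] F [ 0.38  0.3  -0.08] w 91.0090411035445 q [-1.22  0.5   1.35  0.    1.3  -1.35]
tool shift [-358.77   82.38  430.72] twist 2.0219118458667538
```

```bash
python3 -m crank '[{"tx":-18,"ty":0,"tz":21,"twist":0.5},{"tx":-36,"ty":0,"tz":43,"twist":0.5},{"tx":-36,"ty":0,"tz":43,"twist":0.5},{"tx":-36,"ty":0,"tz":43,"twist":0.5},{"tx":-36,"ty":0,"tz":43,"twist":0},{"tx":-36,"ty":0,"tz":43,"twist":0},{"tx":-36,"ty":0,"tz":43,"twist":0},{"tx":-36,"ty":0,"tz":43,"twist":0},{"tx":-36,"ty":0,"tz":43,"twist":0},{"tx":-18,"ty":0,"tz":21,"twist":0}]'
python3 goal.py 646.9 -150 80 -84.5
```

```text
clock: 2.35
ee_pos: [635.7, -199.6, 210.5]
orientation: [-1.574, 0.007, -1.533]
wrist_force: [0.4, -0.3, 0.4]
gripper_width: 91.1
t 2.35 pos [ 635.7  -199.6   210.49] rpy deg [-90.16   0.42 -87.84] F [ 0.41 -0.28  0.42] w 91.10393571170411 q [-0.4   0.56  1.23  0.01  1.35 -0.44]
tool shift [-48.19 130.8   13.43] twist -3.3405585101914994
```

```bash
python3 -m crank '[{"tx":-24,"ty":20,"tz":7,"twist":-1.5},{"tx":-24,"ty":30,"tz":6,"twist":-1.5},{"tx":0,"ty":30,"tz":0,"twist":-0.3},{"tx":0,"ty":30,"tz":0,"twist":0},{"tx":0,"ty":20,"tz":0,"twist":0},{"tx":0,"ty":0,"tz":0,"twist":0}]'
python3 goal.py 646.9 -150 12 -84.5
python3 - <<'E'
from h import *; from workcell import env
a=env.get_image("top")["frame"];b=env.get_image("side")["frame"]
cv2.imwrite("pics/a1.png",np.vstack([a[60:260,200:500],b[200:400,300:600]])[:,:,::-1])
E
```

```text
clock: 3.1
ee_pos: [647.9, -145.5, 76.1]
orientation: [-1.574, 0.008, -1.5]
wrist_force: [-1.4, -0.7, 0.5]
gripper_width: 90.9
t 3.1 pos [ 647.95 -145.46   76.07] rpy deg [-90.17   0.44 -85.96] F [-1.41 -0.74  0.51] w 90.93568027850094 q [-0.31  0.69  1.37  0.01  1.08 -0.39]
tool shift [ 4.95 64.04 -1.17] twist -1.4573807385624775
```

View pics/a1.png

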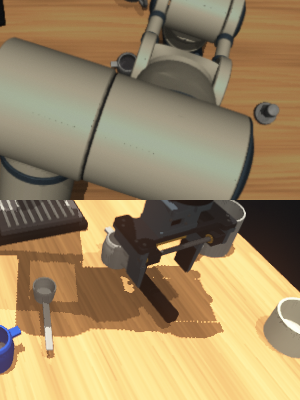

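The crop shows the open fingers straddling the black handle at about (155,290), with the cup left of the gripper at (115,250). Next: down and grip.

```bash
python3 -m crank '[{"tx":2.5,"ty":20,"tz":-0.6,"twist":-1},{"tx":2.5,"ty":20,"tz":-0.6,"twist":-0.5},{"tx":0,"ty":16,"tz":0,"twist":0},{"tx":0,"ty":8,"tz":0,"twist":0},{"tx":0,"ty":0,"tz":0,"twist":0}]'
python3 goal.py 646.9 -150 11 -84.5
```

```text
clock: 3.82
ee_pos: [649.7, -151.6, 12.5]
orientation: [-1.567, 0.005, -1.474]
wrist_force: [-0.4, 1.1, -0.7]
gripper_width: 91.0
t 3.825 pos [ 649.69 -151.61   12.49] rpy deg [-89.79   0.28 -84.43] F [-0.41  1.12 -0.73] w 91.03655100490396 q [-0.32  0.77  1.41  0.01  0.96 -0.42]
tool shift [-1.87  1.49 -2.63] twist 0.07036949046639052
```

```bash
python3 -m crank '[{"tx":-2,"ty":1.5,"tz":-2.6,"twist":0},{"tx":0,"ty":0,"tz":0,"twist":0}]' 
python3 -m crank '[{"tx":0,"ty":0,"tz":0,"twist":0},{"tx":0,"ty":0,"tz":0,"twist":0},{"tx":0,"ty":0,"tz":0,"twist":0},{"tx":0,"ty":0,"tz":0,"twist":0},{"tx":0,"ty":0,"tz":0,"twist":0},{"tx":0,"ty":0,"tz":0,"twist":0},{"tx":0,"ty":0,"tz":0,"twist":0},{"tx":0,"ty":0,"tz":0,"twist":0}]' 0
python3 goal.py 646.9 -150 11 -84.5
```

```text
clock: 4.08
ee_pos: [647.2, -149.8, 11.7]
orientation: [-1.566, 0.004, -1.474]
wrist_force: [0.2, 0.2, 0.4]
gripper_width: 91.2
clock: 5.08
ee_pos: [647.8, -150.0, 12.7]
orientation: [-1.565, 0.004, -1.474]
wrist_force: [-0.0, 0.6, 0.1]
gripper_width: 21.9
t 5.075 pos [ 647.83 -149.97   12.71] rpy deg [-89.64   0.22 -84.43] F [-0.03  0.64  0.08] w 21.89736941735304 q [-0.32  0.77  1.42  0.01  0.95 -0.42]
tool shift [-0.05  1.7  -0.94] twist 0.06845368003672547
```

```bash
python3 -m crank '[{"tx":0,"ty":-10,"tz":0,"twist":0},{"tx":0,"ty":-15,"tz":0,"twist":0},{"tx":0,"ty":-20,"tz":0,"twist":0},{"tx":0,"ty":-20,"tz":0,"twist":0},{"tx":0,"ty":-15,"tz":0,"twist":0},{"tx":0,"ty":-7,"tz":0,"twist":0},{"tx":0,"ty":0,"tz":0,"twist":0}]' 
python3 goal.py 647 -150 95 -84.5
cat > tilt.py <<'E'
import sys
from h import *; from workcell import env
np.set_printoptions(precision=1,suppress=True)
n=sys.argv[1]
d=env.get_image("side");np.savez(f"side_{n}.npz",**d)
cv2.imwrite(f"pics/{n}.png",d["frame"][:,:,::-1])
E
python3 tilt.py b1
```

```text
clock: 5.95
ee_pos: [647.4, -150.5, 106.7]
orientation: [-1.563, 0.003, -1.473]
wrist_force: [0.4, -0.5, -2.6]
gripper_width: 22.1
t 5.95 pos [ 647.44 -150.5   106.67] rpy deg [-89.57   0.16 -84.42] F [ 0.43 -0.46 -2.6 ] w 22.138322019489607 q [-0.32  0.65  1.36  0.01  1.12 -0.42]
tool shift [-0.5  11.66 -0.48] twist 0.07879652042925045
```

View pics/b1.png

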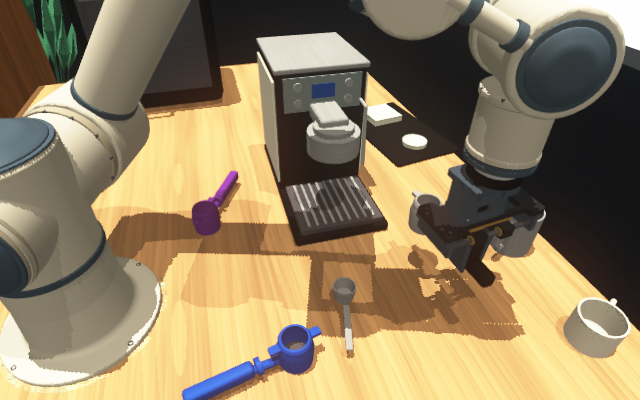

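It is lifted: cup at (425,210), handle end at (485,275) below the gripper. Now I swing the handle to the insertion yaw (tool yaw -140.4), pivoting about the cup.

```bash
python3 -m crank '[{"tx":0,"ty":0,"tz":-10,"twist":5},{"tx":-1,"ty":0,"tz":-15,"twist":7.5},{"tx":-1,"ty":0,"tz":-15,"twist":7.5},{"tx":-1,"ty":0,"tz":-15,"twist":7.5},{"tx":-1,"ty":0,"tz":-15,"twist":7.5},{"tx":-1,"ty":0,"tz":-15,"twist":7.5},{"tx":-1,"ty":0,"tz":-15,"twist":7.5},{"tx":-0.5,"ty":0,"tz":-10,"twist":5},{"tx":0,"ty":0,"tz":0,"twist":0}]' 
python3 goal.py 427.7 82.7 87.7 -140.4
python3 tilt.py b2;  python3 - <<'E'
import cv2
a=cv2.imread("pics/b2.png")[140:340,300:560];cv2.imwrite("pics/b2z.png",cv2.resize(a,None,fx=3,fy=3,interpolation=cv2.INTER_CUBIC))
E
```

```text
clock: 7.12
ee_pos: [542.3, -107.6, 98.9]
orientation: [-1.58, 0.001, -2.464]
wrist_force: [-0.0, -0.0, -1.6]
gripper_width: 21.9
t 7.125 pos [ 542.25 -107.59   98.89] rpy deg [ -90.54    0.04 -141.2 ] F [-0.02 -0.03 -1.59] w 21.90706748799116 q [-0.31  0.54  1.65  0.01  0.96  0.58]
tool shift [ -29.97   13.28 -219.96] twist -0.7954320386393761
```

View pics/b2z.png

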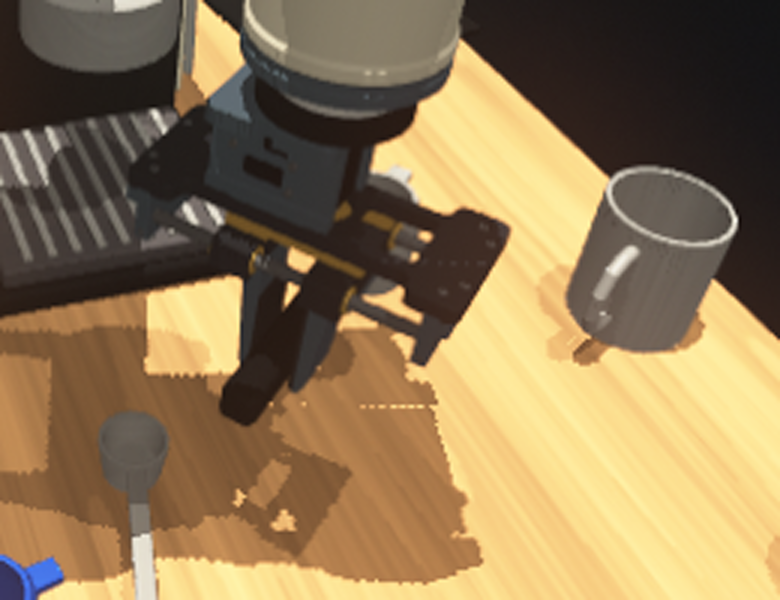

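Run:
```python
from h import *
np.set_printoptions(precision=1,suppress=True)
d=load("side_b2.npz");C=cloud(d)
for u,v in[(433,197),(432,199),(431,202),(385,266),(390,258),(380,272),(386,262)]:print(u,v,C[v,u])
m=np.zeros(C.shape[:2],bool);m[190:240,415:445]=1
k=m&(C[...,0]>580)&(C[...,2]>60)&(C[...,2]<170)
for v,u in np.argwhere(k)[::6]:print(u,v,C[v,u],d["frame"][v,u])
```

```text
433 197 [662.3 -12.6 138.3]
432 199 [652.2 -24.6 144.7]
431 202 [652.2 -23.7 136.9]
385 266 [ 510.4 -137.7  125.3]
390 258 [ 525.2 -124.   125.3]
380 272 [ 498.  -146.9  125. ]
386 262 [ 514.3 -132.   127.4]
432 195 [664.1  -5.7 137.6] [232 213 183]
424 197 [640.8 -14.9 144.5] [211 191 166]
433 197 [662.3 -12.6 138.3] [233 229 216]
426 198 [644.1 -17.1 143.1] [131 124 112]
432 198 [660.8 -12.4 136.1] [231 226 212]
424 199 [641.3 -15.7 140.2] [97 89 80]
430 199 [649.1 -22.8 144. ] [143 135 123]
436 199 [665.9 -18.1 136.9] [195 167 137]
428 200 [649.2 -17.5 137.5] [95 86 78]
434 200 [655.3 -26.9 143.4] [218 211 196]
426 201 [646.5 -15.8 134.5] [97 87 79]
432 201 [652.4 -25.6 140.7] [89 80 71]
426 202 [646.2 -17.  133. ] [84 74 67]
432 202 [652.8 -25.8 138.4] [91 81 73]
428 203 [649.  -19.9 132.2] [77 68 62]
434 203 [654.6 -30.  138.8] [88 78 69]
433 204 [655.2 -27.  134. ] [88 79 70]
433 205 [655.1 -27.8 132.3] [74 64 57]
435 206 [656.2 -32.8 133.6] [70 59 52]
439 207 [656.9 -43.8 139.7] [196 167 136]
435 216 [640.6 -59.9 135. ] [104  93  84]
437 217 [646.6 -58.4 130.1] [105  94  85]
432 222 [634.4 -63.9 125.6] [99 88 77]
432 223 [635.  -63.7 122.9] [109 100  90]
432 224 [634.6 -65.  121.7] [103  93  84]
435 225 [644.5 -61.4 113.8] [104  94  84]
425 233 [626.9 -61.8  98.6] [98 89 82]
424 234 [624.4 -63.   97.8] [95 86 77]
430 234 [636.2 -64.6  96.2] [93 83 75]
426 235 [629.2 -63.   94.1] [102  93  84]
432 235 [644.3 -60.6  88. ] [187 141  96]
428 236 [634.  -63.2  90.4] [103  93  83]
424 237 [626.8 -61.8  88.5] [99 90 80]
423 238 [625.4 -61.5  86. ] [169 134  99]
```

No sag: rim at about 145, handle top at 125, underside at 86. The ear tip and handle end are where a 114 mm grip puts them. Now I bring it in under the bell along a straight line.

```bash
python3 -m crank '[{"tx":-1,"ty":2,"tz":-12,"twist":-0.4},{"tx":-3,"ty":2,"tz":-20,"twist":-0.4},{"tx":-3,"ty":2,"tz":-20,"twist":0},{"tx":-3,"ty":2,"tz":-20,"twist":0},{"tx":-3,"ty":2,"tz":-20,"twist":0},{"tx":-3,"ty":2,"tz":-20,"twist":0},{"tx":-3,"ty":0,"tz":-20,"twist":0},{"tx":-3,"ty":0,"tz":-20,"twist":0},{"tx":-2,"ty":0,"tz":-12,"twist":0},{"tx":0,"ty":0,"tz":0,"twist":0}]' 
python3 goal.py 427.7 82.7 87.7 -140.4
```

```text
clock: 8.43
ee_pos: [449.4, 44.0, 87.5]
orientation: [-1.58, 0.001, -2.443]
wrist_force: [1.1, 0.2, -2.6]
gripper_width: 21.9
t 8.425 pos [449.37  44.    87.49] rpy deg [ -90.54    0.05 -139.96] F [ 1.06  0.2  -2.57] w 21.870431270011945 q [-0.04  0.45  1.9   0.01  0.8   0.82]
tool shift [ -8.31   0.21 -43.56] twist 0.4423843656203701
```

```bash
python3 -m crank '[{"tx":-2,"ty":0,"tz":-12,"twist":0.2},{"tx":-3,"ty":0,"tz":-14,"twist":0.2},{"tx":-2,"ty":0,"tz":-12,"twist":0},{"tx":-1,"ty":0,"tz":-6,"twist":0},{"tx":0,"ty":0,"tz":0,"twist":0}]' 
python3 goal.py 427.7 82.7 87.7 -140.4
python3 tilt.py b3
python3 - <<'E'
import cv2
a=cv2.imread("pics/b3.png")[70:270,230:430];cv2.imwrite("pics/b3z.png",cv2.resize(a,None,fx=3,fy=3,interpolation=cv2.INTER_CUBIC))
E
```

```text
clock: 9.05
ee_pos: [426.6, 85.2, 88.0]
orientation: [-1.58, 0.002, -2.451]
wrist_force: [0.1, -0.9, -2.0]
gripper_width: 21.8
t 9.05 pos [426.59  85.2   88.  ] rpy deg [ -90.51    0.09 -140.42] F [ 0.11 -0.94 -2.  ] w 21.75660046932096 q [0.05 0.43 1.94 0.01 0.77 0.92]
tool shift [0.74 0.27 2.64] twist -0.022950711561918524
```

View pics/b3z.png

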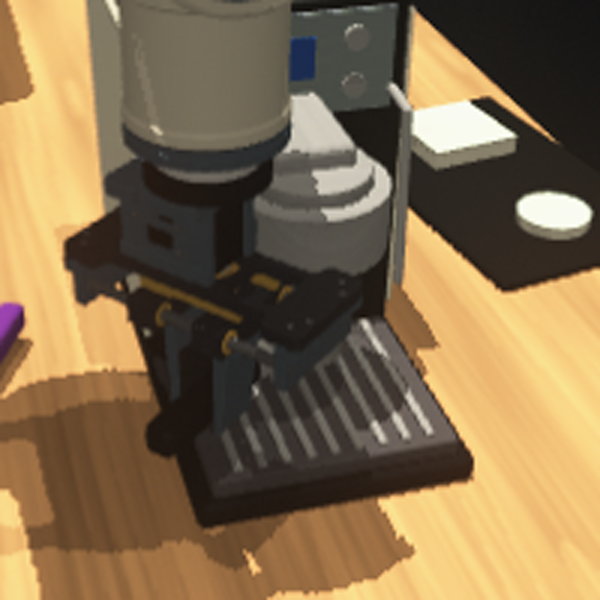

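Side view: the handle and gripper are in front of the tray at (175,430) in the zoom and the cup is hidden under the bell, so I go by kinematics. These put the cup axis at (514.4,157.9); I shift it about 2 mm forward and raise it in stages, watching the force.

```bash
python3 -m crank '[{"tx":1.3,"ty":-4,"tz":1.5,"twist":0},{"tx":0,"ty":-8,"tz":0,"twist":0},{"tx":0,"ty":-8,"tz":0,"twist":0},{"tx":0,"ty":-4,"tz":0,"twist":0},{"tx":0,"ty":0,"tz":0,"twist":0}]' 
python3 goal.py 426.7 83.1 145.7 -140.4
```

```text
clock: 9.72
ee_pos: [427.7, 81.9, 114.2]
orientation: [-1.579, 0.003, -2.452]
wrist_force: [0.2, 0.1, -2.4]
gripper_width: 22.0
t 9.725 pos [427.74  81.92 114.2 ] rpy deg [ -90.45    0.15 -140.5 ] F [ 0.22  0.08 -2.44] w 21.958367133416253 q [0.05 0.38 1.91 0.01 0.85 0.92]
tool shift [ -0.03 -31.48  -1.82] twist -0.10057302630704612
```

```bash
python3 -m crank '[{"tx":0,"ty":-2,"tz":-1.6,"twist":0},{"tx":0,"ty":-5,"tz":0,"twist":0},{"tx":0,"ty":-5,"tz":0,"twist":0},{"tx":0,"ty":0,"tz":0,"twist":0}]' 
python3 goal.py 426.7 83.1 145.7 -140.4
```

```text
clock: 10.22
ee_pos: [426.4, 83.2, 126.8]
orientation: [-1.579, 0.002, -2.452]
wrist_force: [0.5, -0.0, -2.5]
gripper_width: 22.0
t 10.225 pos [426.45  83.17 126.85] rpy deg [ -90.47    0.12 -140.5 ] F [ 0.47 -0.04 -2.47] w 21.955699905916685 q [0.05 0.36 1.9  0.01 0.88 0.92]
tool shift [ -0.19 -18.85   0.06] twist -0.09649223176378996
```

```bash
python3 -m crank '[{"tx":0,"ty":-4,"tz":0,"twist":0},{"tx":0,"ty":-4,"tz":0,"twist":0},{"tx":0,"ty":0,"tz":0,"twist":0}]' 
python3 goal.py 426.7 83.1 145.7 -140.4
python3 -m crank '[{"tx":0,"ty":-4,"tz":0,"twist":0},{"tx":0,"ty":-4,"tz":0,"twist":0},{"tx":0,"ty":0,"tz":0,"twist":0}]' 
python3 goal.py 426.7 83.1 145.7 -140.4
```

```text
clock: 10.6
ee_pos: [426.4, 83.1, 135.4]
orientation: [-1.579, 0.002, -2.452]
wrist_force: [0.2, 0.5, -2.5]
gripper_width: 21.9
t 10.6 pos [426.44  83.13 135.38] rpy deg [ -90.47    0.12 -140.5 ] F [ 0.22  0.48 -2.51] w 21.924417403535045 q [0.05 0.34 1.89 0.01 0.91 0.92]
tool shift [ -0.21 -10.32   0.1 ] twist -0.09525077400209625
clock: 10.98
ee_pos: [426.5, 83.0, 143.9]
orientation: [-1.579, 0.002, -2.452]
wrist_force: [0.2, -0.7, -1.9]
gripper_width: 22.0
t 10.975 pos [426.46  83.04 143.93] rpy deg [ -90.47    0.12 -140.49] F [ 0.25 -0.74 -1.92] w 22.022455101364244 q [0.05 0.33 1.88 0.01 0.93 0.92]
tool shift [-0.23 -1.77  0.09] twist -0.09420220892957332
```

```bash
python3 -m crank '[{"tx":0,"ty":-2,"tz":0,"twist":0},{"tx":0,"ty":0,"tz":0,"twist":0}]' 
python3 -m crank '[{"tx":-0.1,"ty":0,"tz":5,"twist":-2.5},{"tx":-0.3,"ty":0,"tz":8,"twist":-4},{"tx":-0.3,"ty":0,"tz":8,"twist":-4},{"tx":-0.1,"ty":0,"tz":5,"twist":-2.5},{"tx":0,"ty":0,"tz":0,"twist":0}]'
cat > sw.py <<'E'
from h import *; from workcell import env
np.set_printoptions(precision=2,suppress=True)
s=env.state();y=s["orientation"][2]
o=s["ee_pos"][:2]-114.2*np.array([np.cos(y),np.sin(y)])
print("cup axis",o,"underside",s["ee_pos"][2]-12.7,"yaw",np.degrees(y)+180,"F",s["wrist_force"],"T",s["ft_torque"])
M=R.from_euler('xyz',s["orientation"]).as_matrix()
print("to centre, tool:",M.T@np.r_[np.array([514.5,155.8])-o,133+12.7-s["ee_pos"][2]])
E
python3 sw.py
```

```text
clock: 11.22
ee_pos: [426.4, 83.0, 146.0]
orientation: [-1.579, 0.002, -2.452]
wrist_force: [0.7, -0.0, -2.7]
gripper_width: 21.9
clock: 11.85
ee_pos: [445.4, 64.6, 145.4]
orientation: [-1.579, 0.003, -2.218]
wrist_force: [0.2, 0.1, -2.3]
gripper_width: 22.0
cup axis [514.24 155.64] underside 132.74773901117305 yaw 52.89967214009185 F [ 0.16  0.14 -2.33] T [-0.15  0.04 -0.02]
to centre, tool: [-0.28 -0.25  0.11]
```

No contact, and the cup is still centred. I'll continue the swing.

```bash
python3 -m crank '[{"tx":-0.3,"ty":-0.3,"tz":6,"twist":-3},{"tx":-0.3,"ty":0,"tz":8,"twist":-4},{"tx":-0.3,"ty":0,"tz":8,"twist":-4},{"tx":-0.3,"ty":0,"tz":8,"twist":-4},{"tx":-0.1,"ty":0,"tz":4,"twist":-2},{"tx":0,"ty":0,"tz":0,"twist":0}]'
python3 sw.py
```

```text
clock: 12.6
ee_pos: [474.4, 48.9, 145.0]
orientation: [-1.579, 0.005, -1.92]
wrist_force: [-1.3, 0.2, -2.4]
gripper_width: 21.5
cup axis [513.46 156.27] underside 132.2969862263977 yaw 70.01859265584399 F [-1.34  0.21 -2.41] T [-0.19  0.03  0.02]
to centre, tool: [ 0.09 -0.71  1.14]
```

```bash
python3 -m crank '[{"tx":-0.2,"ty":-0.7,"tz":7,"twist":-3},{"tx":-0.3,"ty":0,"tz":8,"twist":-4},{"tx":-0.3,"ty":0,"tz":8,"twist":-4},{"tx":-0.3,"ty":0,"tz":8,"twist":-4},{"tx":-0.1,"ty":0,"tz":5,"twist":-2.5},{"tx":0,"ty":0,"tz":0,"twist":0}]'
python3 sw.py
```

```text
clock: 13.35
ee_pos: [508.5, 42.8, 145.2]
orientation: [-1.579, 0.007, -1.615]
wrist_force: [0.9, -1.2, -1.8]
gripper_width: 22.1
cup axis [513.58 156.87] underside 132.46380842863616 yaw 87.47053965090727 F [ 0.9  -1.25 -1.81] T [-0.3  -0.13 -0.06]
to centre, tool: [ 1.02 -0.55  0.96]
```

```bash
python3 -m crank '[{"tx":0.5,"ty":0,"tz":4,"twist":-2},{"tx":0,"ty":0,"tz":0.5,"twist":0},{"tx":0,"ty":1,"tz":0,"twist":0},{"tx":0,"ty":1,"tz":0,"twist":0},{"tx":0,"ty":0,"tz":0,"twist":0}]'
python3 sw.py; python3 tilt.py c1
```

```text
clock: 13.98
ee_pos: [512.2, 42.3, 142.9]
orientation: [-1.579, 0.008, -1.581]
wrist_force: [-0.3, 0.6, -1.4]
gripper_width: 21.9
cup axis [513.41 156.54] underside 130.18340846860826 yaw 89.40878784169006 F [-0.34  0.57 -1.37] T [-0.29 -0.08 -0.06]
to centre, tool: [ 0.71 -2.83  1.08]
```

View pics/c1.png

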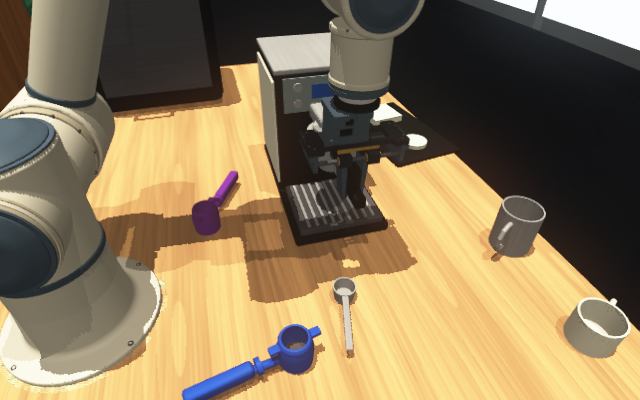

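The picture shows the gripper at (350,170) in front of the bell, the handle pointing straight out at the tray's front, and the scoop still at (345,290). Releasing.

```bash
python3 -m crank '[{"tx":0,"ty":0,"tz":0,"twist":0},{"tx":0,"ty":0,"tz":0,"twist":0},{"tx":0,"ty":0,"tz":0,"twist":0},{"tx":0,"ty":0,"tz":0,"twist":0},{"tx":0,"ty":0,"tz":0,"twist":0}]' 75
python3 goal.py 512 42 250 -90; python3 tilt.py c2
python3 - <<'E'
import cv2
a=cv2.imread("pics/c2.png")[70:270,230:430];cv2.imwrite("pics/c2z.png",cv2.resize(a,None,fx=3,fy=3,interpolation=cv2.INTER_CUBIC))
E
```

```text
clock: 14.65
ee_pos: [512.6, 42.4, 143.3]
orientation: [-1.578, 0.008, -1.581]
wrist_force: [0.1, -0.9, 0.6]
gripper_width: 67.5
t 14.65 pos [512.61  42.4  143.3 ] rpy deg [-90.42   0.46 -90.6 ] F [ 0.12 -0.87  0.63] w 67.53244541813652 q [-0.04  0.43  1.7   0.01  1.02 -0.03]
tool shift [  -0.44 -106.69   -1.39] twist -0.6041392306402145
```

View pics/c2z.png

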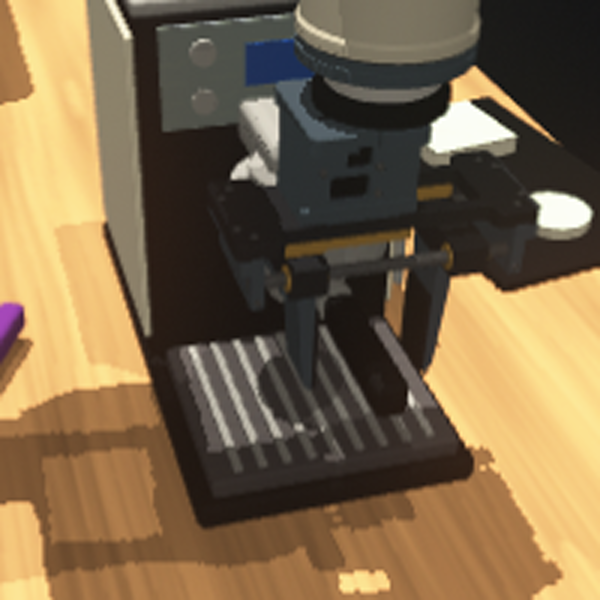

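The handle hangs free between the open fingers, about (365,350) in the zoom. I lift straight up, then back off out of the front.

```bash
python3 -m crank '[{"tx":0,"ty":-8,"tz":0,"twist":0},{"tx":0,"ty":-15,"tz":0,"twist":0},{"tx":0,"ty":-25,"tz":0,"twist":0},{"tx":0,"ty":-25,"tz":0,"twist":0},{"tx":10,"ty":-25,"tz":0,"twist":0},{"tx":30,"ty":-10,"tz":0,"twist":0},{"tx":40,"ty":0,"tz":0,"twist":0},{"tx":40,"ty":0,"tz":0,"twist":0},{"tx":40,"ty":0,"tz":0,"twist":0},{"tx":40,"ty":0,"tz":0,"twist":0}]'
python3 -m crank '[{"tx":40,"ty":0,"tz":0,"twist":0},{"tx":40,"ty":0,"tz":0,"twist":0},{"tx":40,"ty":0,"tz":0,"twist":0},{"tx":40,"ty":0,"tz":0,"twist":0},{"tx":20,"ty":0,"tz":0,"twist":0},{"tx":0,"ty":0,"tz":0,"twist":0}]'
python3 tilt.py c3; python3 goal.py 512 42 250 -90
python3 - <<'E'
from h import *; from workcell import env
d=env.get_image("top");np.savez("top_c3.npz",**d)
b=cv2.imread("pics/c3.png")[60:320,220:420]
a=d["frame"][100:240,180:420,::-1]
cv2.imwrite("pics/c3z.png",np.hstack([cv2.resize(b,(400,520)),cv2.resize(a,(400,233)).repeat(1,0) if 0 else cv2.copyMakeBorder(cv2.resize(a,(400,233)),0,287,0,0,cv2.BORDER_CONSTANT)]))
E
```

```text
clock: 15.95
ee_pos: [511.8, -162.1, 259.2]
orientation: [-1.574, 0.007, -1.577]
wrist_force: [0.1, 0.0, 0.7]
gripper_width: 68.2
clock: 16.7
ee_pos: [509.6, -350.1, 260.9]
orientation: [-1.572, 0.006, -1.58]
wrist_force: [0.2, 0.2, 0.5]
gripper_width: 68.8
t 16.75 pos [ 509.63 -349.28  261.  ] rpy deg [-90.06   0.36 -90.47] F [-0.82  0.69 -0.54] w 68.2334762809077 q [-0.7   0.45  1.29  0.    1.41 -0.69]
tool shift [-391.21   13.44   -0.82] twist -0.468947289243431
```

View pics/c3z.png

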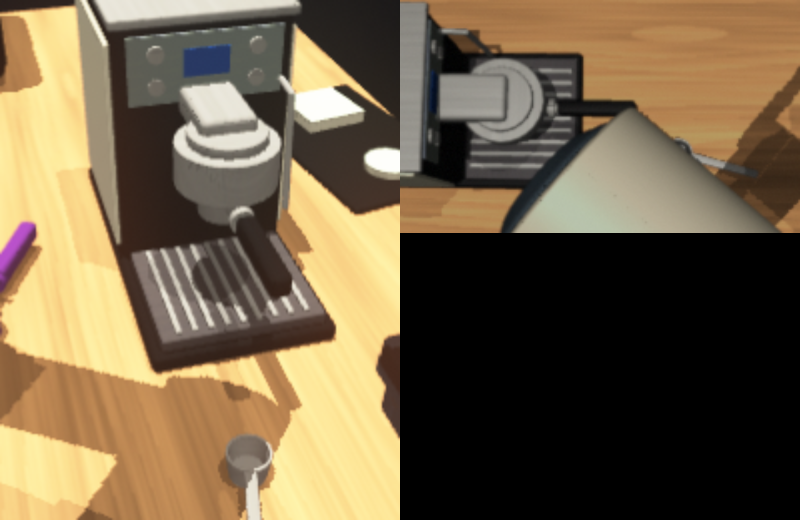

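The portafilter hangs in the group: cup below the bell at about (215,210), handle to (275,285), pointing out of the front. The scoop is untouched. Now I measure the hanging pose.

Run:
```python
from h import *
from scipy.optimize import least_squares
np.set_printoptions(precision=1,suppress=True)
s=load("side_c3.npz");C=cloud(s);g=s["frame"].max(2)
m=(g<75)&(C[...,2]>130)&(C[...,2]<200)&(C[...,1]>-40)&(C[...,1]<85)&(abs(C[...,0]-515)<60)
p=C[m];print("handle",len(p),p.min(0),p.max(0))
c=np.median(p,0)
top=p[p[:,2]>np.median(p[:,2])] 
l=cv2.fitLine(p[:,:2].astype(np.float32),cv2.DIST_HUBER,0,.01,.01).ravel();print("yaw",np.degrees(np.arctan2(l[1],l[0]))%180,l)
r=cv2.minAreaRect(p[:,:2].astype(np.float32));print(r)
# slope of top face
for a in(-5,10,25,40,55):
    q=p[abs(p[:,1]-a)<7];print(a,np.percentile(q[:,2],[50,80,95]),len(q)) if len(q) else 0
m=(C[...,2]>132)&(C[...,2]<166)&(C[...,1]>110)&(C[...,1]<160)&(abs(C[...,0]-515)<45);p=C[m]
print("cup",len(p),p.min(0),p.max(0))
o=least_squares(lambda q:np.hypot(p[:,0]-q[0],p[:,1]-q[1])-30,[515,156],loss='soft_l1');print(o.x,np.median(abs(o.fun)))
m=(C[...,2]>90)&(C[...,2]<132)&(abs(C[...,1]-130)<20)&(abs(C[...,0]-515)<45);print("lowest",C[m][:,2].min() if m.any() else None)
# scoop before/after
for n in("side0.npz","side_c3.npz"):
    K=cloud(load(n));m=(K[...,2]>18)&(K[...,2]<34)&(np.hypot(K[...,0]-470,K[...,1]+80)<45);print("scoop",m.sum(),K[m].mean(0))
```

```text
handle 566 [500.7 -21.4 144.7] [522.4  82.3 170.9]
yaw 91.588066 [  0.   -1.  507.8  22.5]
((511.7347412109375, 30.428586959838867), (103.6550064086914, 21.397172927856445), 89.5367202758789)
-5 [167.7 168.9 169.4] 80
10 [167.9 168.7 169.5] 67
25 [167.9 168.9 169.3] 69
40 [168.  168.9 169.7] 66
55 [167.9 168.9 169.5] 63
cup 117 [485.6 115.8 132.1] [537.1 156.3 155.7]
[515.9 156.9] 0.7359245417613991
lowest 129.08254504466754
scoop 300 [464.4 -88.8  26.3]
scoop 296 [464.3 -89.   26.5]
```

Every check agrees: the axis is within about 1 mm, the underside is at about 129, the handle is at about 89.5° and level, and the scoop hasn't moved.

```bash
python3 -c "
from workcell import env
s=env.state();print(s['clock'],s['wrist_force'],abs(s['dq']).max());print(env.sign_off())"
```

```text
16.8 [-0.5010893   0.18593128 -0.27736314] 0.014024028562463566
the job is handed in; nothing more can be done
None
```

The portafilter is hanging locked in the group with its handle straight out of the machine's front. I handed the job in at 16.8 s; the hand-in reports no verdict.

I gripped the handle about 114 mm from the cup's axis and took it under the bell with the handle 50° to the left. I then raised it until its underside was about 133 mm above the counter, swung it 50° to the right, lowered it onto the ledges and let go. The arm then backed off out of the front.

Last checks, from the side camera:

| Check | Measured | Required |
|---|---|---|
| Distance from group axis | about 1 mm | under 12 mm |
| Underside above counter | about 129 mm (lowest point seen) | 122–145 mm |
| Handle direction, against machine yaw of about 89.6° | 89.5° (rectangle fit), 91.6° (line fit) | within 14° |
| Tilt | handle top level along its length | under 8° |
| Scoop shift | about 0.2 mm | under 40 mm |

- **Forces:** the wrist readings I took stayed below about 3 N, and the gripper was well clear at the end.
- **Disagreements:** the two cameras differed by about 3 mm on the group's axis, so I aimed between them, closer to the side view. The two handle-direction fits differ by 2°.

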